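Feel out the back-door hinge of a rangefinder

TASK

The rangefinder camera in the vise has its back door hanging ajar. Swing the door further open until you feel its hinge start to bind, holding it there for a moment but not forcing it past, then swing the door gently back until it is fully shut flush against the body, and take your hand off. Leave the other things on the table alone.

Things in the scene. Friction and masses are not known exactly. Their poses are not given: they have to be found in the camera images.
- vise: Grey cast-iron bench vise, bolted down; origin under its centre, on the table. Foot 160 (x) by 110 (y) mm; the two jaws, 76 mm wide along y, top out 100 mm above the table; the screw and cross handle reach 118 mm out to -x, below 75 mm height.
- camera: Chrome and black rangefinder body held upright in the vise, 34 (x) by 138 (y) by 80 mm, same axes as the vise; origin under its centre, 82 mm above the table (top plate at 162, knobs to 170 mm). Its back, with the door, looks to -x, its round lens mount to +x. It does not move.
- door_hinge (a point): Top end of the back door's upright hinge pin, at the camera's +y end: in the camera's axes x -20.5, y +62 mm; 157 mm above the table. It does not move. The door carried by it is a flat chrome plate, black outside, 52 mm high (105 to 157 mm above the table), about 6 mm thick. Nothing stands above it.
- door_edge (a point): Middle of the door's free upright edge, 124 mm from the hinge pin, 131 mm above the table; swings with the door. The inner face lies 2 mm to the camera's side of the line from pin to this point, the outer face 4 to 5 mm to the other side. Fingers can reach from above into the gap between door and camera, or beside the door, to 110 mm above the table, clear of the jaws.
- door (a joint): Opening angle (rad). 0: shut, flush, against a rigid stop; the door runs from the pin to the camera's -y. Grows as the free edge swings out to -x (clockwise from above). Starts at 0.7 to 1.0, stays where left, drags with 0.6 to 0.8 N at 0.1 m from the pin. From a hidden angle between 1.1 and 2.25, new each time and only felt, it binds: springs back with about 25 N m per rad (2.5 N per mm at 0.1 m).
- stay: Small check pin under the foot of the hinge pin, fixed to the camera, 92 mm above the table; it hides the catch that makes the hinge bind. Its contact force is the binding torque divided by 30 mm (3.3 N per newton of push at 0.1 m from the pin). Its pose says nothing of the angle where binding begins.
- light_meter: Bystander: black light meter lying flat, 58 x 85 x 32 mm; origin under its centre.
- lens_cap_a: Bystander: brass lens cap, 50 mm across, 10 mm high; origin under its centre.
- lens_cap_b: Bystander: the second brass lens cap, 50 mm across, 10 mm high; origin under its centre.
- lens_hood: Bystander: ribbed aluminium lens hood, 62 mm across its mouth, 34 mm high; origin under its centre.
- film_canister: Bystander: upright plastic film canister, 34 mm across, 50 mm high; origin under its centre.
- spare_lens: Bystander: black lens standing upright, 58 mm across, 53 mm high; origin under its centre.
- screwdriver: Bystander: screwdriver lying flat, 160 mm long, origin under its middle.
Not all that is in view belongs to the job. What is meant by the vise is not blue, brown or green, and is the larger of those in its own colour.

How it is judged:
By the outcome, as a careful person would: the job done as asked, in the order asked, and still so for the second after the job is handed in, with the robot touching nothing.
It also fails if it takes over 72 s, if anything falls off the work surface, if the arm or the gripper's body presses on something with over 40 N, if the wrist force passes 120 N, or if a joint passes its speed limit or range.

ROBOT

A 6-joint arm with a two-finger parallel gripper is mounted at the origin on the work surface. World frame = base frame: x ahead of the robot, y to its left, z up, the work surface at z = 0. Lengths are in m, angles in rad, forces in N, time in s.
With the tool pointing down it reaches from about 0.35 to 0.85 m from the base axis. Payload 8.1 kg.
Tool frame: the origin (TCP) lies at the very end of the fingers, on their centre line; the grasp point (between the pads) lies 19 mm behind it (robot.grip_depth is the distance from the TCP to the grasp point, in m); z points along the fingers, y is the line along which they close (so a half turn about z gives the same grasp; the last joint's range is limited). The gripper opens to 93 mm and grips with 3 to 60 N. Pads are 15 mm wide; open, the fingers measure 128 mm over their backs; the gripper's body (75 mm by 188 mm) begins 65 mm behind the grasp point.
Start: joints at [-1.398, 0.13, 1.488, -0, 1.523, -0.085], TCP at [0.153, -0.58, 0.219] pointing down, gripper open.
Joint ranges: [-2.96, 2.96], [-0.89, 2.26], [0.02, 2.5], [-1.34, 4.48], [0, 2.73], [-2.66, 2.66]. Speed limits (rad/s): [2.39, 2.39, 2.79, 3.14, 3.14, 3.14].

INTERFACE

Orientations are given as a rotation vector (axis times angle).
In Python, from plant import robot gives the robot as it stands. The module is installed in compiled form; this text tells all that it offers.
- The arm moves only by the shell command python3 -m jog 'ROWS' [FORCE]. ROWS is JSON, a list that holds one entry, the list of rows, each a list of 7 numbers: the turn, a rotation vector about the tool's x, y, z in degrees, then the shift along the tool's x, y, z in cm, then the finger opening in cm, from 0 to 9.3. A call has 1 to 5 rows; each row shifts and turns the commanded pose from where the row before left it, along the tool's axes as they then stand; what a row does not reach is not made up. A row lasts 1/12 s, in which the tool goes at most 41.7 mm and 7.16 degrees, less where a joint would pass 70% of its speed; a pose out of reach is approached as far as the arm can. A call is refused whole if a number of a shift passes 4.17 or a number of a turn 7.16, either way. A call with a gripper value outside its range is refused whole. The fingers move at their own pace and stop on an object; FORCE is the grip in N (left out, the last holds). Time passes only in rows, so rows that do not move let the fingers close. It gives the time, the measured TCP pose, the force and the opening at its end, in the units of the state.
- robot.read_state(): the state, without advancing time (a new reading comes with each control period).
- robot.read_camera(name): name is "scene" or "top" or "wrist"; returns a dict with "img" (420x560x3 uint8, red, green, blue), "fx", "fy", "cx", "cy" (pixels), "extrinsics" (4x4, takes a point from camera to world coordinates). Camera axes: x right, y up, looking along -z (the intrinsics and any distortion apply to the point x, -y, -z); pixel columns grow to the right and rows downward; lengths in m; the calibration is good to about 2 mm. A picture is of the moment at which its call begins. There is no depth.
- robot.close_job(): hands the job in, once; it reports no verdict.
Trained networks look in a picture, given as the dict that the camera call returned (one of the last four; its "shot" number tells which), for a name from the list of things; names that differ only in an ending like _2 or _b are one class to them, and where a whole thing is asked for, a point or a joint stands for the part that bears it (a point fixed in the world has none). Each returns a list of dicts, best first, with "confidence" (0 to 1); they miss things now and then, are a little off and sometimes report something else, mostly with a low value. They report only what shows in the picture. A call takes as long as a camera call. They do not tell look-alikes from the thing itself.
- robot.masks_of(picture, label): "pixels" (420x560 bool, what is visible of it) and "point" ([column, row] in pixels, amid what is visible of it).
- robot.pinpoint(picture, label): "point" ([column, row] in pixels: a listed point, or the origin of a listed thing).
The state is a dict: "t": time; "q": joint angles; "dq": joint speeds; "joint_torque": joint torques, N m; "tool_pos": TCP position; "orientation": TCP orientation; "force": force on the tool from outside, world axes, zero at the start; "wrist_torque": the same for the moment, N m; "opening": finger opening in m.
Only numpy, scipy, OpenCV 4.12 (cv2) and the standard library are available. Lean on these libraries where they do the work, as an engineer would, in place of code of your own. Each camera call takes 0.05 s, during which the arm holds its last target. There are 200 camera calls.

## Working session

There is one attempt and no reset: what is moved stays moved. The work goes in short steps, Python scripts to look and compute and a shell command to move; the robot and the scene stay as the last step left them, time stands still between calls to the robot, and variables do not carry over. Pictures are saved under pics/ and viewed, on a budget of 10 in all, crops included, one or two more only if the job needs it, and the job is handed in when it is done.

```bash
mkdir -p pics; cat > h.py <<'E'
import numpy as np, cv2
from plant import robot
def ray(p,uv):
    d=np.array([(uv[0]-p["cx"])/p["fx"],-(uv[1]-p["cy"])/p["fy"],-1]);E=np.array(p["extrinsics"])
    return E[:3,3],E[:3,:3]@d
def atz(p,uv,z):
    o,d=ray(p,uv);return o+d*(z-o[2])/d[2]
def proj(p,X):
    E=np.array(p["extrinsics"]);c=E[:3,:3].T@(np.array(X)-E[:3,3])
    return p["cx"]+p["fx"]*c[0]/-c[2],p["cy"]-p["fy"]*c[1]/-c[2]
def save(p,n): cv2.imwrite("pics/"+n,cv2.cvtColor(np.asarray(p["img"]),cv2.COLOR_RGB2BGR))
E
python3 - <<'E'
from h import *
np.set_printoptions(precision=4,suppress=True)
ims=[]
for n in("scene","top"):
    p=robot.read_camera(n);ims.append(p["img"]);print(n,[k for k in p])
    for l,z in(("vise",0),("camera",.082),("door_hinge",.157),("door_edge",.131),("stay",.092)):
        for r in robot.pinpoint(p,l)[:4]: print(l,np.array(r["point"]),round(r["confidence"],2),atz(p,r["point"],z))
    save(p,n+"1.png")
print(robot.read_state())
E
```

```text
scene ['img', 'fx', 'fy', 'cx', 'cy', 'extrinsics', 'shot']
vise [374.2 181.5] 0.91 [0.6132 0.3576 0.    ]
vise [307.  176.6] 0.79 [0.4196 0.2337 0.    ]
vise [265.1 353.2] 0.73 [ 0.714  -0.3555  0.    ]
vise [311.5 243.4] 0.56 [0.5995 0.0107 0.    ]
camera [380.4 162.8] 0.94 [0.6165 0.3689 0.082 ]
camera [306.2 162.6] 0.92 [0.4239 0.217  0.082 ]
camera [310.6 225.7] 0.76 [0.5919 0.0094 0.082 ]
camera [260.9 340.5] 0.72 [ 0.71   -0.3649  0.082 ]
door_hinge [319.3 192.6] 0.61 [0.5715 0.0748 0.157 ]
door_hinge [303.2 141.7] 0.5 [0.4028 0.224  0.157 ]
door_hinge [388.5 132. ] 0.48 [0.5937 0.4366 0.157 ]
door_hinge [217.1 238.6] 0.45 [ 0.4521 -0.2354  0.157 ]
door_edge [278.5 201.9] 0.74 [ 0.4861 -0.0099  0.131 ]
door_edge [233.4 340.6] 0.54 [ 0.675  -0.4237  0.131 ]
door_edge [303.1 161.1] 0.43 [0.4404 0.1742 0.131 ]
door_edge [200.3 261.6] 0.42 [ 0.4541 -0.3068  0.131 ]
top ['img', 'fx', 'fy', 'cx', 'cy', 'extrinsics', 'shot']
vise [210.7 238.8] 0.89 [0.4059 0.2396 0.    ]
vise [174.9 185.9] 0.85 [0.6061 0.3756 0.    ]
vise [371.9 156.7] 0.71 [ 0.7111 -0.3694  0.    ]
vise [344.2 225.7
[... 465 characters left out ...]
1.4] 0.64 [ 0.4879 -0.0241  0.131 ]
door_edge [394.3 157.5] 0.61 [ 0.6761 -0.4238  0.131 ]
door_edge [185.2 179.4] 0.61 [0.6047 0.3142 0.131 ]
door_edge [356.2 226.5] 0.6 [ 0.4324 -0.2803  0.131 ]
stay [253.  188.9] 0.6 [0.5753 0.0785 0.092 ]
{'t': 0.6, 'q': array([-1.3984,  0.1303,  1.4882, -0.    ,  1.523 , -0.0854]), 'dq': array([-0.001 ,  0.0001,  0.0009, -0.0006, -0.    , -0.0005]), 'joint_torque': array([ -0.0005, -55.9417, -49.18  ,   0.0766,   0.0229,  -0.    ]), 'tool_pos': array([ 0.153 , -0.5802,  0.2187]), 'orientation': array([ 3.1155,  0.4038, -0.    ]), 'force': array([0.8025, 0.1289, 0.1603]), 'wrist_torque': array([ 0.023 , -0.0045,  0.0108]), 'opening': 0.09337317430456238}
```

View pics/scene1.png

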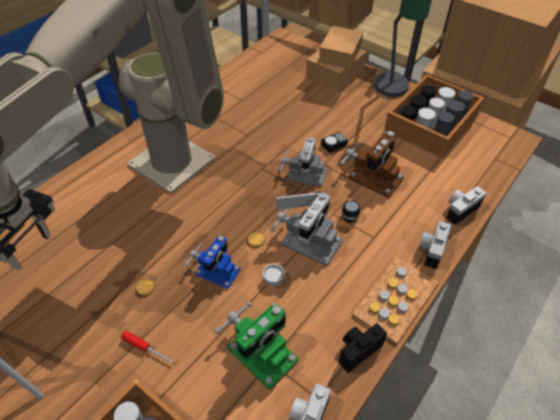

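View pics/top1.png

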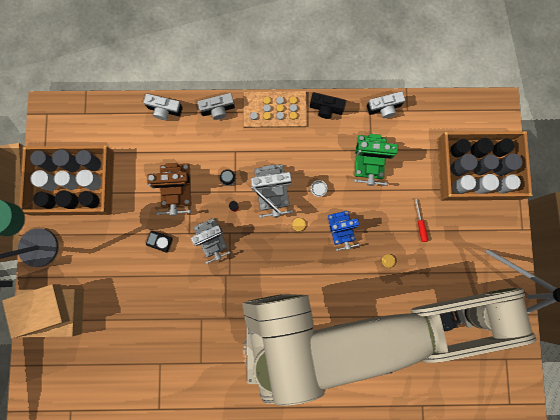

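Look-alikes of the vise in the top image are: large grey (271,185), small grey (210,239), brown (170,185), green (375,155) and blue (342,228). The job's vise isn't blue, brown or green, and it's the larger of the two grey ones, so I choose (271,185). I'll check that in one close crop.

```bash
cat >> h.py <<'E'
from scipy.spatial.transform import Rotation as R
def plan(goal,yaw_y=None,per=4.1):
    """rows (turn deg z, shift cm x y z) to reach goal, tool vertical with y axis at yaw (deg)"""
    s=robot.read_state();p=np.array(s["tool_pos"]);M=R.from_rotvec(s["orientation"]).as_matrix()
    a=np.degrees(np.arctan2(M[1,1],M[0,1]));da=0 if yaw_y is None else (a-yaw_y+180)%360-180
    d=np.array(goal)-p;n=int(max(np.ceil(np.linalg.norm(d)*100/per),np.ceil(abs(da)/7.1),1))
    print("yaw",a.round(1),"tilt",M[:2,2].round(4),"n",n);rows=[]
    for i in range(n):
        t=np.radians(a-da/n*i);y=np.array([np.cos(t),np.sin(t),0]);x=np.array([-y[1],y[0],0])
        rows.append([round(da/n,2),round(d@x/n*100,2),round(d@y/n*100,2),round(-d[2]/n*100,2)])
    for i in range(0,n,5): print(rows[i:i+5])
def tri(uvs):
    A=np.zeros((3,3));b=np.zeros(3)
    for p,uv in uvs:
        o,d=ray(p,uv);d=d/np.linalg.norm(d);Q=np.eye(3)-np.outer(d,d);A+=Q;b+=Q@o
    return np.linalg.solve(A,b)
E
python3 - <<'E'
from h import *
t=robot.read_camera("top");s=robot.read_camera("scene")
a=cv2.resize(t["img"][150:240,190:310],(400,300),interpolation=3);b=cv2.resize(s["img"][130:265,250:430],(400,300),interpolation=3)
save({"img":np.hstack([a,b])},"crop.png")
plan([0.50,0.03,0.25],48)
E
```

```text
yaw -75.2 tilt [ 0.0001 -0.    ] n 18
[[np.float64(-6.85), np.float64(2.73), np.float64(-2.79), np.float64(-0.17)], [np.float64(-6.85), np.float64(3.04), np.float64(-2.44), np.float64(-0.17)], [np.float64(-6.85), np.float64(3.31), np.float64(-2.06), np.float64(-0.17)], [np.float64(-6.85), np.float64(3.53), np.float64(-1.65), np.float64(-0.17)], [np.float64(-6.85), np.float64(3.7), np.float64(-1.22), np.float64(-0.17)]]
[[np.float64(-6.85), np.float64(3.82), np.float64(-0.77), np.float64(-0.17)], [np.float64(-6.85), np.float64(3.89), np.float64(-0.31), np.float64(-0.17)], [np.float64(-6.85), np.float64(3.9), np.float64(0.16), np.float64(-0.17)], [np.float64(-6.85), np.float64(3.85), np.float64(0.62), np.float64(-0.17)], [np.float64(-6.85), np.float64(3.75), np.float64(1.08), np.float64(-0.17)]]
[[np.float64(-6.85), np.float64(3.59), np.float64(1.51), np.float64(-0.17)], [np.float64(-6.85), np.float64(3.39), np.float64(1.93), np.float64(-0.17)], [np.float64(-6.85), np.float64(3.13), np.float64(2.32), np.float64(-0.17)], [np.float64(-6.85), np.float64(2.83), np.float64(2.68), np.float64(-0.17)], [np.float64(-6.85), np.float64(2.49), np.float64(3.0), np.float64(-0.17)]]
[[np.float64(-6.85), np.float64(2.12), np.float64(3.27), np.float64(-0.17)], [np.float64(-6.85), np.float64(1.71), np.float64(3.5), np.float64(-0.17)], [np.float64(-6.85), np.float64(1.28), np.float64(3.68), np.float64(-0.17)]]
```

View pics/crop.png

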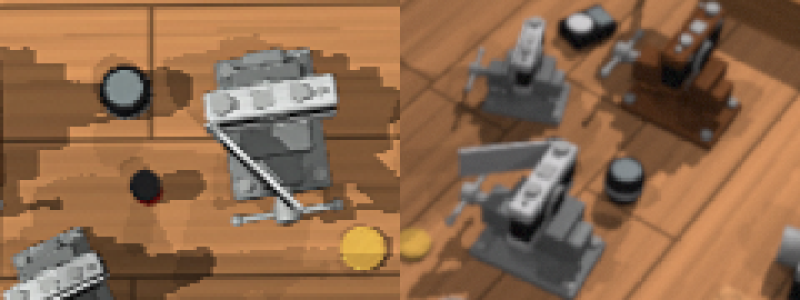

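The crop confirms the choice: large grey vise, with the door ajar from the hinge at about (254,188) to the free edge at about (280,212) in the top image. I'm setting out with the fingers closing.

```bash
python3 -m jog '[[[0,0,-6.85,2.73,-2.79,-0.3,0],[0,0,-6.85,3.04,-2.44,-0.3,0],[0,0,-6.85,3.31,-2.06,-0.3,0],[0,0,-6.85,3.53,-1.65,-0.3,0],[0,0,-6.85,3.7,-1.22,-0.3,0]]]' 20
python3 -m jog '[[[0,0,-6.85,3.82,-0.77,-0.3,0],[0,0,-6.85,3.89,-0.31,-0.3,0],[0,0,-6.85,3.9,0.16,-0.3,0],[0,0,-6.85,3.85,0.62,-0.3,0],[0,0,-6.85,3.75,1.08,-0.3,0]]]'
python3 -m jog '[[[0,0,-6.85,3.59,1.51,-0.3,0],[0,0,-6.85,3.39,1.93,-0.3,0],[0,0,-6.85,3.13,2.32,-0.3,0],[0,0,-6.85,2.83,2.68,-0.3,0],[0,0,-6.85,2.49,3.0,-0.3,0]]]'
python3 - <<'E'
from h import *
np.set_printoptions(precision=4,suppress=True)
s=robot.read_state();print(s["t"],s["tool_pos"],s["q"])
P={n:robot.read_camera(n) for n in("scene","top","wrist")}
save(P["wrist"],"w1.png")
for l,z in(("door_hinge",.157),("door_edge",.131),("camera",.082)):
    for n,p in P.items():
        for r in robot.pinpoint(p,l)[:6]:
            X=atz(p,r["point"],z)
            if .42<X[0]<.65 and -.06<X[1]<.12: print(l,n,np.array(r["point"]),round(r["confidence"],2),X)
E
```

```text
t: 1.12
tool_pos: [0.2498, -0.4092, 0.2337]
orientation: [2.855, 1.311, 0.0]
force: [-0.2, 0.1, -0.1]
opening: 0.0641
t: 1.53
tool_pos: [0.3462, -0.2394, 0.2491]
orientation: [2.341, 2.093, 0.0]
force: [0.6, -0.7, 0.3]
opening: 0.0308
t: 1.95
tool_pos: [0.4425, -0.0697, 0.2642]
orientation: [1.621, 2.69, 0.0]
force: [0.1, -1.3, 0.2]
opening: 0.0011
1.95 [ 0.4425 -0.0697  0.2642] [-0.2708 -0.3069  1.8177 -0.0001  1.6297 -0.7571]
door_hinge scene [318.9 193.2] 0.72 [0.5719 0.0721 0.157 ]
door_hinge top [253.9 190. ] 0.59 [0.5599 0.0725 0.157 ]
door_hinge wrist [479.9 132.9] 0.9 [0.5673 0.0741 0.157 ]
door_edge scene [278.8 204.3] 0.97 [ 0.4926 -0.0167  0.131 ]
door_edge top [281.9 208.6] 0.41 [ 0.4978 -0.0235  0.131 ]
door_edge wrist [334.2 175.8] 0.66 [ 0.4834 -0.0188  0.131 ]
camera scene [311.8 224.5] 0.59 [0.592  0.0153 0.082 ]
camera top [269.9 179. ] 0.75 [0.6127 0.0179 0.082 ]
camera wrist [429.9 186.7] 0.95 [0.5995 0.0181 0.082 ]
```

View pics/w1.png

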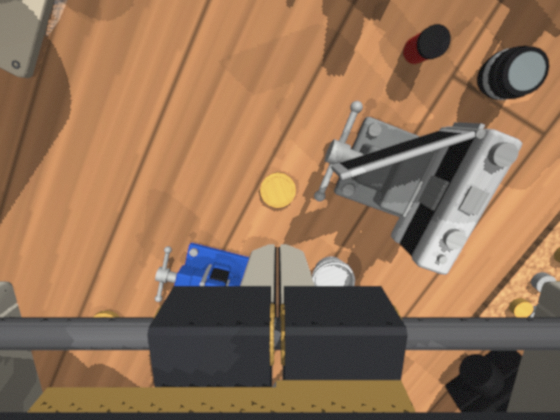

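The close view shows the hinge pin top at (480,131) and the door's top edge running to (342,172). The finger tip is at (278,250), well short of the door. From these, the pin is at about (0.567, 0.073) and the door points along −131°. I'm going over the gap next.

```bash
python3 -m jog '[[[0,0,0,0,0,0,0]]]'
python3 -c "
from h import *
plan([.5234,-.0218,.205],48.6)"
```

```text
t: 2.63
tool_pos: [0.4417, -0.0722, 0.2637]
orientation: [1.631, 2.685, 0.0]
force: [-0.3, -0.2, -0.4]
opening: 0.0009
yaw 27.4 tilt [0.0001 0.    ] n 3
[[np.float64(-7.05), np.float64(0.24), np.float64(3.19), np.float64(1.96)], [np.float64(-7.05), np.float64(-0.16), np.float64(3.2), np.float64(1.96)], [np.float64(-7.05), np.float64(-0.55), np.float64(3.15), np.float64(1.96)]]
```

```bash
python3 -m jog '[[[0,0,-7.05,0.24,3.19,1.96,0],[0,0,-7.05,-0.16,3.2,1.96,0],[0,0,-7.05,-0.55,3.15,1.96,0],[0,0,0,0,0,0,0],[0,0,0,0,0,0,0]]]'
python3 - <<'E'
from h import *
np.set_printoptions(precision=4,suppress=True)
p=robot.read_camera("wrist");save(p,"w2.png")
for l,z in(("door_hinge",.157),("door_edge",.131)):
    for r in robot.pinpoint(p,l)[:2]: print(l,np.array(r["point"]),round(r["confidence"],2),atz(p,r["point"],z))
print(robot.read_state()["tool_pos"])
plan([.5234,-.0218,.118],48.6)
E
```

```text
t: 3.05
tool_pos: [0.5227, -0.0204, 0.2021]
orientation: [-1.106, -2.935, 0.002]
force: [0.5, 0.3, 0.2]
opening: 0.0006
door_hinge [ 51.6 254.6] 0.74 [ 0.4274 -0.1577  0.157 ]
door_hinge [419.5 190.4] 0.61 [0.5662 0.0752 0.157 ]
door_edge [ 25.1 310. ] 0.66 [ 0.4405 -0.2426  0.131 ]
door_edge [243.1 183.5] 0.61 [ 0.484  -0.0198  0.131 ]
[ 0.5236 -0.0218  0.2061]
yaw 48.6 tilt [ 0.0017 -0.0005] n 3
[[np.float64(-0.01), np.float64(0.0), np.float64(-0.01), np.float64(2.94)], [np.float64(-0.01), np.float64(0.0), np.float64(-0.01), np.float64(2.94)], [np.float64(-0.01), np.float64(0.0), np.float64(-0.01), np.float64(2.94)]]
```

View pics/w2.png

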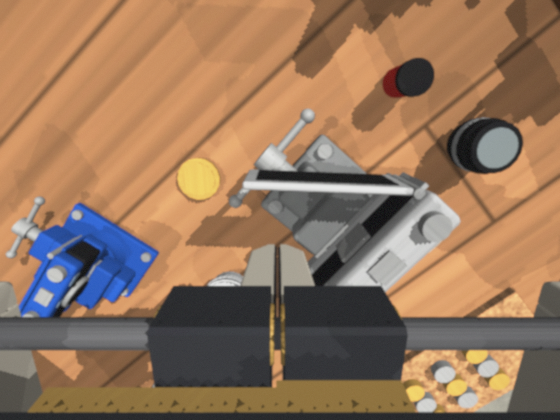

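The door runs from the pin at (420,188) to the free edge at (243,180), parallel to the tool's y axis. The fingertips at (278,250) are on the camera side of it, over the gap. I'm lowering and recording the free-space force.

```bash
cat > chk.py <<'E'
# reports angle, push along tool x; exit 1 if push on the tool exceeds the limit
import sys
from h import *
s=robot.read_state();M=R.from_rotvec(s["orientation"]).as_matrix();f=M.T@np.array(s["force"])
pin=np.array([.567,.073]);d=np.array(s["tool_pos"])[:2]-pin;x,y=d@M[:2,0],d@M[:2,1]
print("t %.2f yawdoor %.1f rel x %.1f y %.1f mm z %.3f  f %s tz %.2f q6 %.2f"%(s["t"],np.degrees(np.arctan2(-M[1,1],-M[0,1])),x*1e3,y*1e3,s["tool_pos"][2],f.round(2),s["wrist_torque"][2],s["q"][5]))
if len(sys.argv)>1: sys.exit(int(abs(f[0])>float(sys.argv[1])))
E
python3 -m jog '[[[0,0,0,0,0,2.94,0],[0,0,0,0,0,2.94,0],[0,0,0,0,0,2.9,0],[0,0,0,0,0,0,0],[0,0,0,0,0,0,0]]]'; python3 chk.py
python3 -m jog '[[[0,0,0,0.6,0,0,0],[0,0,0,0.6,0,0,0],[0,0,0,0,0,0,0],[0,0,0,0,0,0,0]]]'; python3 chk.py
```

```text
t: 3.62
tool_pos: [0.5225, -0.0216, 0.1174]
orientation: [-1.111, -2.937, 0.001]
force: [0.2, -1.0, 0.9]
opening: 0.0001
t 3.62 yawdoor -131.4 rel x -29.2 y -100.4 mm z 0.117  f [-0.81 -0.63 -0.94] tz -0.02 q6 -0.99
t: 3.95
tool_pos: [0.5154, -0.013, 0.119]
orientation: [1.107, 2.937, 0.001]
force: [0.2, 0.7, 0.3]
opening: 0.0003
t 3.95 yawdoor -131.3 rel x -18.0 y -98.7 mm z 0.119  f [ 0.28  0.66 -0.33] tz 0.02 q6 -0.97
```

```bash
python3 -m jog '[[[0,0,0,0.4,0,0,0],[0,0,0,0.4,0,0,0],[0,0,0,0,0,0,0]]]'; python3 chk.py
python3 -m jog '[[[0,0,1.15,0.2,-0.02,0,0],[0,0,1.15,0.2,-0.02,0,0],[0,0,1.15,0.2,-0.02,0,0],[0,0,1.15,0.2,-0.02,0,0],[0,0,0,0,0,0,0]]]'; python3 chk.py
python3 - <<'E'
from h import *
p=robot.read_camera("wrist");save(p,"w3.png")
E
```

```text
t: 4.2
tool_pos: [0.508, -0.0074, 0.1171]
orientation: [-1.108, -2.939, -0.0]
force: [0.0, -0.3, 0.2]
opening: 0.0005
t 4.20 yawdoor -131.3 rel x -8.8 y -99.3 mm z 0.117  f [-0.22 -0.24 -0.2 ] tz 0.00 q6 -0.97
t: 4.62
tool_pos: [0.5018, -0.0028, 0.117]
orientation: [-1.228, -2.891, 0.0]
force: [-0.8, 0.2, -0.4]
opening: 0.0004
t 4.62 yawdoor -136.0 rel x -9.3 y -99.6 mm z 0.117  f [ 0.69 -0.42  0.41] tz -0.03 q6 -0.88
```

View pics/w3.png

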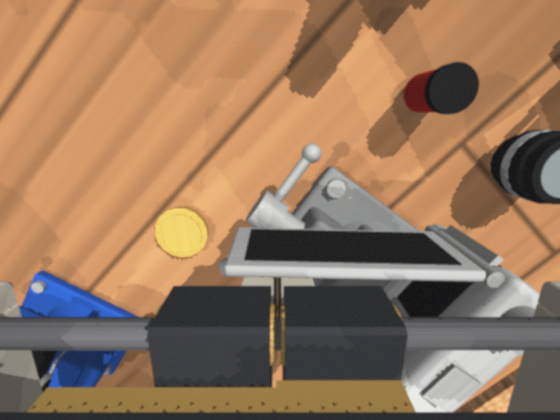

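The fingers are against the inner face and the door (lower edge from (225,270) to (495,280)) is moving with them. Next are slow guarded steps, stopping at 3 N.

```bash
python3 -m jog '[[[0,0,1.15,0.2,-0.02,0,0],[0,0,1.15,0.2,-0.02,0,0],[0,0,1.15,0.2,-0.02,0,0]]]' >/dev/null; python3 chk.py 3 &&
python3 -m jog '[[[0,0,0.57,0.1,-0.01,0,0],[0,0,0.57,0.1,-0.01,0,0]]]' >/dev/null && python3 chk.py 3 &&
python3 -m jog '[[[0,0,0.57,0.1,-0.01,0,0],[0,0,0.57,0.1,-0.01,0,0]]]' >/dev/null && python3 chk.py 3 &&
python3 -m jog '[[[0,0,0.57,0.1,-0.01,0,0],[0,0,0.57,0.1,-0.01,0,0]]]' >/dev/null && python3 chk.py 3 &&
python3 -m jog '[[[0,0,0.57,0.1,-0.01,0,0],[0,0,0.57,0.1,-0.01,0,0]]]' >/dev/null && python3 chk.py 3 &&
python3 -m jog '[[[0,0,0.57,0.1,-0.01,0,0],[0,0,0.57,0.1,-0.01,0,0]]]' >/dev/null && python3 chk.py 3 &&
python3 -m jog '[[[0,0,0.57,0.1,-0.01,0,0],[0,0,0.57,0.1,-0.01,0,0]]]' >/dev/null && python3 chk.py 3 &&
python3 -m jog '[[[0,0,0.57,0.1,-0.01,0,0],[0,0,0.57,0.1,-0.01,0,0]]]' >/dev/null && python3 chk.py 3 &&
python3 -m jog '[[[0,0,0.57,0.1,-0.01,0,0],[0,0,0.57,0.1,-0.01,0,0]]]' >/dev/null && python3 chk.py 3 &&
python3 -m jog '[[[0,0,0.57,0.1,-0.01,0,0],[0,0,0.57,0.1,-0.01,0,0]]]' >/dev/null && python3 chk.py 3 &&
python3 -m jog '[[[0,0,0.57,0.1,-0.01,0,0],[0,0,0.57,0.1,-0.01,0,0]]]' >/dev/null && python3 chk.py 3 &&
python3 -m jog '[[[0,0,0.57,0.1,-0.01,0,0],[0,0,0.57,0.1,-0.01,0,0]]]' >/dev/null && python3 chk.py 3
echo rc $?
```

```text
t 4.92 yawdoor -139.5 rel x -9.6 y -99.6 mm z 0.117  f [-0.62  0.93  0.94] tz 0.03 q6 -0.81
t 5.08 yawdoor -140.6 rel x -9.4 y -99.6 mm z 0.117  f [-1.31  0.19  0.81] tz -0.05 q6 -0.79
t 5.25 yawdoor -141.7 rel x -9.5 y -99.7 mm z 0.117  f [ 0.17 -0.41  0.06] tz -0.00 q6 -0.76
t 5.42 yawdoor -142.9 rel x -9.5 y -99.7 mm z 0.117  f [-0.32  0.5   0.63] tz 0.05 q6 -0.74
t 5.58 yawdoor -144.0 rel x -9.4 y -99.7 mm z 0.117  f [-0.54  1.39 -0.02] tz -0.03 q6 -0.72
t 5.75 yawdoor -145.1 rel x -9.4 y -99.7 mm z 0.117  f [-0.3  -0.28  0.48] tz -0.03 q6 -0.70
t 5.92 yawdoor -146.3 rel x -9.4 y -99.7 mm z 0.117  f [-1.83  0.98  0.38] tz -0.05 q6 -0.67
t 6.08 yawdoor -147.4 rel x -9.4 y -99.8 mm z 0.117  f [-0.59  0.03 -0.03] tz -0.02 q6 -0.65
t 6.25 yawdoor -148.6 rel x -9.4 y -99.8 mm z 0.117  f [-0.46  0.13 -0.34] tz -0.07 q6 -0.63
t 6.42 yawdoor -149.7 rel x -9.4 y -99.8 mm z 0.117  f [-1.44  1.02 -0.08] tz -0.04 q6 -0.60
t 6.58 yawdoor -150.8 rel x -9.4 y -99.8 mm z 0.117  f [-1.28  1.36 -0.2 ] tz -0.02 q6 -0.58
t 6.75 yawdoor -152.0 rel x -9.3 y -99.9 mm z 0.117  f [-1.32  0.99  0.97] tz 0.00 q6 -0.56
rc 0
```

```bash
python3 -m jog '[[[0,0,0.57,0.1,-0.01,0,0],[0,0,0.57,0.1,-0.01,0,0]]]' >/dev/null && python3 chk.py 3 &&
python3 -m jog '[[[0,0,0.57,0.1,-0.01,0,0],[0,0,0.57,0.1,-0.01,0,0]]]' >/dev/null && python3 chk.py 3 &&
python3 -m jog '[[[0,0,0.57,0.1,-0.01,0,0],[0,0,0.57,0.1,-0.01,0,0]]]' >/dev/null && python3 chk.py 3 &&
python3 -m jog '[[[0,0,0.57,0.1,-0.01,0,0],[0,0,0.57,0.1,-0.01,0,0]]]' >/dev/null && python3 chk.py 3 &&
python3 -m jog '[[[0,0,0.57,0.1,-0.01,0,0],[0,0,0.57,0.1,-0.01,0,0]]]' >/dev/null && python3 chk.py 3 &&
python3 -m jog '[[[0,0,0.57,0.1,-0.01,0,0],[0,0,0.57,0.1,-0.01,0,0]]]' >/dev/null && python3 chk.py 3 &&
python3 -m jog '[[[0,0,0.57,0.1,-0.01,0,0],[0,0,0.57,0.1,-0.01,0,0]]]' >/dev/null && python3 chk.py 3 &&
python3 -m jog '[[[0,0,0.57,0.1,-0.01,0,0],[0,0,0.57,0.1,-0.01,0,0]]]' >/dev/null && python3 chk.py 3 &&
python3 -m jog '[[[0,0,0.57,0.1,-0.01,0,0],[0,0,0.57,0.1,-0.01,0,0]]]' >/dev/null && python3 chk.py 3 &&
python3 -m jog '[[[0,0,0.57,0.1,-0.01,0,0],[0,0,0.57,0.1,-0.01,0,0]]]' >/dev/null && python3 chk.py 3 &&
python3 -m jog '[[[0,0,0.57,0.1,-0.01,0,0],[0,0,0.57,0.1,-0.01,0,0]]]' >/dev/null && python3 chk.py 3 &&
python3 -m jog '[[[0,0,0.57,0.1,-0.01,0,0],[0,0,0.57,0.1,-0.01,0,0]]]' >/dev/null && python3 chk.py 3 &&
python3 -m jog '[[[0,0,0.57,0.1,-0.01,0,0],[0,0,0.57,0.1,-0.01,0,0]]]' >/dev/null && python3 chk.py 3 &&
python3 -m jog '[[[0,0,0.57,0.1,-0.01,0,0],[0,0,0.57,0.1,-0.01,0,0]]]' >/dev/null && python3 chk.py 3 &&
python3 -m jog '[[[0,0,0.57,0.1,-0.01,0,0],[0,0,0.57,0.1,-0.01,0,0]]]' >/dev/null && python3 chk.py 3 &&
python3 -m jog '[[[0,0,0.57,0.1,-0.01,0,0],[0,0,0.57,0.1,-0.01,0,0]]]' >/dev/null && python3 chk.py 3
echo rc $?
```

```text
t 6.92 yawdoor -153.1 rel x -9.3 y -99.9 mm z 0.117  f [-0.67  1.27  1.14] tz -0.03 q6 -0.54
t 7.08 yawdoor -154.3 rel x -9.3 y -99.9 mm z 0.117  f [-0.24  0.2  -0.33] tz -0.00 q6 -0.51
t 7.25 yawdoor -155.4 rel x -9.3 y -99.9 mm z 0.117  f [-1.43  1.65 -0.4 ] tz -0.02 q6 -0.49
t 7.42 yawdoor -156.5 rel x -9.3 y -100.0 mm z 0.117  f [-0.14  0.66 -0.48] tz -0.04 q6 -0.46
t 7.58 yawdoor -157.7 rel x -9.3 y -100.0 mm z 0.117  f [-0.91  0.73  0.45] tz -0.02 q6 -0.44
t 7.75 yawdoor -158.8 rel x -9.3 y -100.0 mm z 0.117  f [-1.23  0.56 -0.06] tz -0.03 q6 -0.42
t 7.92 yawdoor -160.0 rel x -9.3 y -100.0 mm z 0.117  f [-0.93 -0.32  0.14] tz -0.05 q6 -0.39
t 8.08 yawdoor -161.1 rel x -9.2 y -100.1 mm z 0.117  f [-0.07  1.69  0.56] tz -0.01 q6 -0.37
t 8.25 yawdoor -162.2 rel x -9.3 y -100.1 mm z 0.117  f [ 0.12  0.62 -0.33] tz -0.08 q6 -0.35
t 8.42 yawdoor -163.4 rel x -9.2 y -100.1 mm z 0.117  f [-0.89  0.46 -0.2 ] tz -0.05 q6 -0.32
t 8.58 yawdoor -164.5 rel x -9.2 y -100.1 mm z 0.117  f [-1.31 -0.31 -0.33] tz -0.01 q6 -0.30
t 8.75 yawdoor -165.7 rel x -9.2 y -100.1 mm z 0.117  f [-0.23  1.38 -0.36] tz -0.00 q6 -0.28
t 8.92 yawdoor -166.8 rel x -9.2 y -100.2 mm z 0.117  f [-0.65  0.82  0.  ] tz -0.05 q6 -0.25
t 9.08 yawdoor -167.9 rel x -9.2 y -100.3 mm z 0.117  f [-0.98  0.17  0.68] tz 0.02 q6 -0.23
t 9.25 yawdoor -169.1 rel x -9.2 y -100.2 mm z 0.117  f [-1.18  1.1  -0.59] tz 0.00 q6 -0.20
t 9.42 yawdoor -170.2 rel x -9.2 y -100.3 mm z 0.117  f [-0.53  0.41 -0.23] tz -0.04 q6 -0.18
rc 0
```

```bash
python3 -m jog '[[[0,0,0.57,0.1,-0.01,0,0],[0,0,0.57,0.1,-0.01,0,0]]]' >/dev/null && python3 chk.py 3 &&
python3 -m jog '[[[0,0,0.57,0.1,-0.01,0,0],[0,0,0.57,0.1,-0.01,0,0]]]' >/dev/null && python3 chk.py 3 &&
python3 -m jog '[[[0,0,0.57,0.1,-0.01,0,0],[0,0,0.57,0.1,-0.01,0,0]]]' >/dev/null && python3 chk.py 3 &&
python3 -m jog '[[[0,0,0.57,0.1,-0.01,0,0],[0,0,0.57,0.1,-0.01,0,0]]]' >/dev/null && python3 chk.py 3 &&
python3 -m jog '[[[0,0,0.57,0.1,-0.01,0,0],[0,0,0.57,0.1,-0.01,0,0]]]' >/dev/null && python3 chk.py 3 &&
python3 -m jog '[[[0,0,0.57,0.1,-0.01,0,0],[0,0,0.57,0.1,-0.01,0,0]]]' >/dev/null && python3 chk.py 3 &&
python3 -m jog '[[[0,0,0.57,0.1,-0.01,0,0],[0,0,0.57,0.1,-0.01,0,0]]]' >/dev/null && python3 chk.py 3 &&
python3 -m jog '[[[0,0,0.57,0.1,-0.01,0,0],[0,0,0.57,0.1,-0.01,0,0]]]' >/dev/null && python3 chk.py 3 &&
python3 -m jog '[[[0,0,0.57,0.1,-0.01,0,0],[0,0,0.57,0.1,-0.01,0,0]]]' >/dev/null && python3 chk.py 3 &&
python3 -m jog '[[[0,0,0.57,0.1,-0.01,0,0],[0,0,0.57,0.1,-0.01,0,0]]]' >/dev/null && python3 chk.py 3 &&
python3 -m jog '[[[0,0,0.57,0.1,-0.01,0,0],[0,0,0.57,0.1,-0.01,0,0]]]' >/dev/null && python3 chk.py 3 &&
python3 -m jog '[[[0,0,0.57,0.1,-0.01,0,0],[0,0,0.57,0.1,-0.01,0,0]]]' >/dev/null && python3 chk.py 3 &&
python3 -m jog '[[[0,0,0.57,0.1,-0.01,0,0],[0,0,0.57,0.1,-0.01,0,0]]]' >/dev/null && python3 chk.py 3 &&
python3 -m jog '[[[0,0,0.57,0.1,-0.01,0,0],[0,0,0.57,0.1,-0.01,0,0]]]' >/dev/null && python3 chk.py 3 &&
python3 -m jog '[[[0,0,0.57,0.1,-0.01,0,0],[0,0,0.57,0.1,-0.01,0,0]]]' >/dev/null && python3 chk.py 3 &&
python3 -m jog '[[[0,0,0.57,0.1,-0.01,0,0],[0,0,0.57,0.1,-0.01,0,0]]]' >/dev/null && python3 chk.py 3
echo rc $?
```

```text
t 9.58 yawdoor -171.4 rel x -9.2 y -100.3 mm z 0.117  f [-1.13  0.42  0.42] tz -0.04 q6 -0.16
t 9.75 yawdoor -172.5 rel x -9.2 y -100.3 mm z 0.117  f [-1.68  1.33 -0.03] tz -0.02 q6 -0.13
t 9.92 yawdoor -173.6 rel x -9.2 y -100.4 mm z 0.117  f [-1.33  0.48  0.42] tz -0.00 q6 -0.11
t 10.08 yawdoor -174.8 rel x -9.2 y -100.4 mm z 0.117  f [-1.23  0.74 -0.28] tz 0.00 q6 -0.08
t 10.25 yawdoor -175.9 rel x -9.2 y -100.4 mm z 0.117  f [-0.41 -0.97  0.11] tz 0.01 q6 -0.06
t 10.42 yawdoor -177.1 rel x -9.2 y -100.5 mm z 0.117  f [-0.77  0.35  0.62] tz -0.04 q6 -0.04
t 10.58 yawdoor -178.2 rel x -9.2 y -100.5 mm z 0.117  f [-1.35 -0.3   0.74] tz -0.04 q6 -0.01
t 10.75 yawdoor -179.3 rel x -9.2 y -100.5 mm z 0.117  f [-0.63  0.95  0.82] tz 0.00 q6 0.01
t 10.92 yawdoor 179.5 rel x -9.2 y -100.5 mm z 0.117  f [-1.71 -0.43 -0.01] tz 0.01 q6 0.04
t 11.08 yawdoor 178.4 rel x -9.2 y -100.6 mm z 0.117  f [-0.86  0.1   0.75] tz 0.02 q6 0.06
t 11.25 yawdoor 177.2 rel x -9.2 y -100.6 mm z 0.117  f [-0.9   0.05  0.37] tz -0.01 q6 0.09
t 11.42 yawdoor 176.1 rel x -9.2 y -100.6 mm z 0.117  f [-1.33  0.15 -0.15] tz 0.00 q6 0.11
t 11.58 yawdoor 175.0 rel x -9.2 y -100.6 mm z 0.117  f [-1.18  0.79  0.51] tz -0.04 q6 0.13
t 11.75 yawdoor 173.8 rel x -9.2 y -100.6 mm z 0.117  f [-1.65  0.59 -0.14] tz -0.03 q6 0.16
t 11.92 yawdoor 172.7 rel x -9.2 y -100.7 mm z 0.117  f [-0.1   0.51 -0.04] tz -0.02 q6 0.18
t 12.08 yawdoor 171.5 rel x -9.2 y -100.7 mm z 0.117  f [-0.94  1.16 -0.94] tz -0.03 q6 0.21
rc 0
```

```bash
python3 -m jog '[[[0,0,0.57,0.1,-0.01,0,0],[0,0,0.57,0.1,-0.01,0,0]]]' >/dev/null && python3 chk.py 3 &&
python3 -m jog '[[[0,0,0.57,0.1,-0.01,0,0],[0,0,0.57,0.1,-0.01,0,0]]]' >/dev/null && python3 chk.py 3 &&
python3 -m jog '[[[0,0,0.57,0.1,-0.01,0,0],[0,0,0.57,0.1,-0.01,0,0]]]' >/dev/null && python3 chk.py 3 &&
python3 -m jog '[[[0,0,0.57,0.1,-0.01,0,0],[0,0,0.57,0.1,-0.01,0,0]]]' >/dev/null && python3 chk.py 3 &&
python3 -m jog '[[[0,0,0.57,0.1,-0.01,0,0],[0,0,0.57,0.1,-0.01,0,0]]]' >/dev/null && python3 chk.py 3 &&
python3 -m jog '[[[0,0,0.57,0.1,-0.01,0,0],[0,0,0.57,0.1,-0.01,0,0]]]' >/dev/null && python3 chk.py 3 &&
python3 -m jog '[[[0,0,0.57,0.1,-0.01,0,0],[0,0,0.57,0.1,-0.01,0,0]]]' >/dev/null && python3 chk.py 3 &&
python3 -m jog '[[[0,0,0.57,0.1,-0.01,0,0],[0,0,0.57,0.1,-0.01,0,0]]]' >/dev/null && python3 chk.py 3 &&
python3 -m jog '[[[0,0,0.57,0.1,-0.01,0,0],[0,0,0.57,0.1,-0.01,0,0]]]' >/dev/null && python3 chk.py 3 &&
python3 -m jog '[[[0,0,0.57,0.1,-0.01,0,0],[0,0,0.57,0.1,-0.01,0,0]]]' >/dev/null && python3 chk.py 3 &&
python3 -m jog '[[[0,0,0.57,0.1,-0.01,0,0],[0,0,0.57,0.1,-0.01,0,0]]]' >/dev/null && python3 chk.py 3 &&
python3 -m jog '[[[0,0,0.57,0.1,-0.01,0,0],[0,0,0.57,0.1,-0.01,0,0]]]' >/dev/null && python3 chk.py 3 &&
python3 -m jog '[[[0,0,0.57,0.1,-0.01,0,0],[0,0,0.57,0.1,-0.01,0,0]]]' >/dev/null && python3 chk.py 3 &&
python3 -m jog '[[[0,0,0.57,0.1,-0.01,0,0],[0,0,0.57,0.1,-0.01,0,0]]]' >/dev/null && python3 chk.py 3 &&
python3 -m jog '[[[0,0,0.57,0.1,-0.01,0,0],[0,0,0.57,0.1,-0.01,0,0]]]' >/dev/null && python3 chk.py 3 &&
python3 -m jog '[[[0,0,0.57,0.1,-0.01,0,0],[0,0,0.57,0.1,-0.01,0,0]]]' >/dev/null && python3 chk.py 3
echo rc $?
```

```text
t 12.25 yawdoor 170.4 rel x -9.2 y -100.7 mm z 0.117  f [-1.07  1.24  0.44] tz -0.06 q6 0.23
t 12.42 yawdoor 169.3 rel x -9.2 y -100.8 mm z 0.117  f [-0.85  0.43  0.81] tz -0.03 q6 0.25
t 12.58 yawdoor 168.1 rel x -9.2 y -100.8 mm z 0.117  f [-1.3   0.92 -0.04] tz -0.03 q6 0.28
t 12.75 yawdoor 167.0 rel x -9.2 y -100.8 mm z 0.117  f [-0.36  0.58 -0.49] tz -0.02 q6 0.30
t 12.92 yawdoor 165.8 rel x -9.3 y -100.8 mm z 0.117  f [-0.99  1.39  0.47] tz -0.03 q6 0.33
t 13.08 yawdoor 164.7 rel x -9.2 y -100.9 mm z 0.117  f [-0.12  0.17 -0.03] tz 0.01 q6 0.35
t 13.25 yawdoor 163.6 rel x -9.3 y -100.9 mm z 0.117  f [-0.92  1.68 -0.19] tz -0.07 q6 0.37
t 13.42 yawdoor 162.4 rel x -9.4 y -100.9 mm z 0.117  f [-2.7   0.59 -0.73] tz -0.02 q6 0.40
t 13.58 yawdoor 161.3 rel x -9.7 y -100.9 mm z 0.117  f [-4.36  0.48 -0.99] tz -0.06 q6 0.42
rc 1
```

The force jumps to −2.7 N then −4.4 N and the tool lags behind its command, so the hinge has started to bind. I'm holding here for about a second.

```bash
python3 -m jog '[[[0,0,0,0,0,0,0],[0,0,0,0,0,0,0]]]' >/dev/null; python3 chk.py
python3 -m jog '[[[0,0,0,0,0,0,0],[0,0,0,0,0,0,0]]]' >/dev/null; python3 chk.py
python3 -m jog '[[[0,0,0,0,0,0,0],[0,0,0,0,0,0,0],[0,0,0,0,0,0,0],[0,0,0,0,0,0,0],[0,0,0,0,0,0,0]]]' >/dev/null; python3 chk.py
```

```text
t 13.75 yawdoor 161.3 rel x -9.4 y -100.9 mm z 0.117  f [-3.7   0.64 -0.71] tz -0.01 q6 0.42
t 13.92 yawdoor 161.3 rel x -9.4 y -100.9 mm z 0.117  f [-4.15  1.9   0.71] tz -0.06 q6 0.42
t 14.33 yawdoor 161.3 rel x -9.3 y -100.9 mm z 0.117  f [-3.78  2.01  0.39] tz -0.11 q6 0.42
```

The steady push is about 3.9 N. I'll confirm the stiffness with a further 0.6 mm and hold there for a second.

```bash
python3 -m jog '[[[0,0,0.34,0.06,-0.01,0,0],[0,0,0,0,0,0,0],[0,0,0,0,0,0,0],[0,0,0,0,0,0,0],[0,0,0,0,0,0,0]]]' >/dev/null; python3 chk.py
python3 -m jog '[[[0,0,0,0,0,0,0],[0,0,0,0,0,0,0],[0,0,0,0,0,0,0],[0,0,0,0,0,0,0],[0,0,0,0,0,0,0]]]' >/dev/null; python3 chk.py
python3 -m jog '[[[0,0,0,0,0,0,0],[0,0,0,0,0,0,0],[0,0,0,0,0,0,0],[0,0,0,0,0,0,0],[0,0,0,0,0,0,0]]]' >/dev/null; python3 chk.py
python3 -m jog '[[[0,0,0,-0.1,0,0,0],[0,0,0,-0.2,0,0,0],[0,0,0,-0.5,0,0,0],[0,0,0,-0.7,0,0,0],[0,0,0,0,0,0,0]]]' >/dev/null; python3 chk.py
```

```text
t 14.75 yawdoor 161.0 rel x -9.4 y -100.9 mm z 0.117  f [-5.16  1.55 -0.03] tz -0.05 q6 0.43
t 15.17 yawdoor 161.0 rel x -9.3 y -100.9 mm z 0.117  f [-5.62  1.78  0.4 ] tz -0.09 q6 0.43
t 15.58 yawdoor 161.0 rel x -9.4 y -100.9 mm z 0.117  f [-4.55  2.51 -0.19] tz -0.08 q6 0.43
t 16.00 yawdoor 161.0 rel x -25.2 y -101.2 mm z 0.117  f [-0.35 -0.34 -0.24] tz -0.02 q6 0.40
```

Back off worked and the push fell to zero. I'll lift and look at the room on the outer side before going over the door.

```bash
python3 -m jog '[[[0,0,0,0,0,-2.5,0],[0,0,0,0,0,-2.5,0],[0,0,0,0,0,-2.5,0],[0,0,0,0,0,-1.0,0]]]' >/dev/null
python3 -m jog '[[[0,0,0,1.5,0,0,0],[0,0,0,2,0,0,0],[0,0,0,2,0,0,0],[0,0,0,0.5,0,0,0],[0,0,0,0,0,0,0]]]' >/dev/null; python3 chk.py
python3 - <<'E'
from h import *
np.set_printoptions(precision=4,suppress=True)
p=robot.read_camera("wrist");save(p,"w4.png")
for l,z in(("door_hinge",.157),("door_edge",.131)):
    for r in robot.pinpoint(p,l)[:2]: print(l,np.array(r["point"]),round(r["confidence"],2),atz(p,r["point"],z))
E
```

```text
t 16.75 yawdoor 161.1 rel x 36.6 y -101.4 mm z 0.201  f [-0.87  0.88 -0.64] tz 0.00 q6 0.51
door_hinge [79.2 90.3] 0.85 [0.3963 0.2722 0.157 ]
door_hinge [410.2 282. ] 0.77 [0.5664 0.0698 0.157 ]
door_edge [186.6 177.5] 0.62 [0.4291 0.1963 0.131 ]
```

View pics/w4.png

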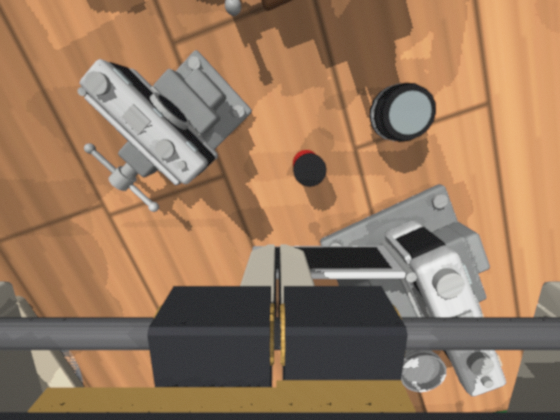

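The outer side is clear: the small grey vise is at (150,120) and the canister at (310,165), both away from the fingertips at (278,250). I'm lowering and approaching the outer face.

```bash
python3 -m jog '[[[0,0,0,0,0,2.5,0],[0,0,0,0,0,2.8,0],[0,0,0,0,0,2.8,0],[0,0,0,0,0,0,0],[0,0,0,0,0,0,0]]]' >/dev/null; python3 chk.py 5 &&
python3 -m jog '[[[0,0,0,-0.7,0,0,0],[0,0,0,-0.6,0,0,0],[0,0,0,-0.4,0,0,0],[0,0,0,-0.4,0,0,0],[0,0,0,0,0,0,0]]]' >/dev/null; python3 chk.py 5 &&
python3 -m jog '[[[0,0,-1,-0.18,-0.02,0,0],[0,0,-1,-0.18,-0.02,0,0],[0,0,-1,-0.18,-0.02,0,0],[0,0,-1,-0.18,-0.02,0,0],[0,0,-1,-0.18,-0.02,0,0]]]' >/dev/null; python3 chk.py 5 &&
python3 -m jog '[[[0,0,-1,-0.18,-0.02,0,0],[0,0,-1,-0.18,-0.02,0,0],[0,0,-1,-0.18,-0.02,0,0],[0,0,-1,-0.18,-0.02,0,0],[0,0,-1,-0.18,-0.02,0,0]]]' >/dev/null; python3 chk.py 5
```

```text
t 17.32 yawdoor 161.0 rel x 34.2 y -102.2 mm z 0.120  f [ 0.5   0.17 -0.35] tz 0.03 q6 0.51
t 17.73 yawdoor 161.0 rel x 14.1 y -100.3 mm z 0.122  f [ 0.59 -0.19 -0.31] tz -0.03 q6 0.47
t 18.15 yawdoor 166.1 rel x 14.7 y -100.8 mm z 0.121  f [ 0.16 -0.24 -0.79] tz -0.03 q6 0.37
t 18.57 yawdoor 171.1 rel x 14.3 y -100.8 mm z 0.121  f [ 0.9  -0.04 -0.65] tz -0.07 q6 0.26
```

```bash
python3 -m jog '[[[0,0,-2,-0.36,-0.04,0,0],[0,0,-2,-0.36,-0.04,0,0],[0,0,-2,-0.36,-0.04,0,0],[0,0,-2,-0.36,-0.04,0,0],[0,0,-2,-0.36,-0.04,0,0]]]' >/dev/null; python3 chk.py 5 &&
python3 -m jog '[[[0,0,-2,-0.36,-0.04,0,0],[0,0,-2,-0.36,-0.04,0,0],[0,0,-2,-0.36,-0.04,0,0],[0,0,-2,-0.36,-0.04,0,0],[0,0,-2,-0.36,-0.04,0,0]]]' >/dev/null; python3 chk.py 5 &&
python3 -m jog '[[[0,0,-2,-0.36,-0.04,0,0],[0,0,-2,-0.36,-0.04,0,0],[0,0,-2,-0.36,-0.04,0,0],[0,0,-2,-0.36,-0.04,0,0],[0,0,-2,-0.36,-0.04,0,0]]]' >/dev/null; python3 chk.py 5 &&
python3 -m jog '[[[0,0,-2,-0.36,-0.04,0,0],[0,0,-2,-0.36,-0.04,0,0],[0,0,-2,-0.36,-0.04,0,0],[0,0,-2,-0.36,-0.04,0,0],[0,0,-2,-0.36,-0.04,0,0]]]' >/dev/null; python3 chk.py 5 &&
python3 -m jog '[[[0,0,-2,-0.36,-0.04,0,0],[0,0,-2,-0.36,-0.04,0,0],[0,0,-2,-0.36,-0.04,0,0],[0,0,-2,-0.36,-0.04,0,0],[0,0,-2,-0.36,-0.04,0,0]]]' >/dev/null; python3 chk.py 5 &&
python3 -m jog '[[[0,0,-2,-0.36,-0.04,0,0],[0,0,-2,-0.36,-0.04,0,0],[0,0,-2,-0.36,-0.04,0,0],[0,0,-2,-0.36,-0.04,0,0],[0,0,-2,-0.36,-0.04,0,0]]]' >/dev/null; python3 chk.py 5
python3 -m jog '[[[0,0,0,0,0,0,0]]]' >/dev/null; python3 chk.py
```

```text
t 18.98 yawdoor -178.8 rel x 13.9 y -100.7 mm z 0.121  f [ 0.17 -0.6   0.05] tz -0.03 q6 0.05
t 19.40 yawdoor -168.9 rel x 13.5 y -100.7 mm z 0.121  f [ 1.26  0.17 -0.03] tz 0.01 q6 -0.16
t 19.82 yawdoor -158.9 rel x 13.1 y -100.6 mm z 0.121  f [ 1.09 -0.39  0.  ] tz 0.01 q6 -0.37
t 20.23 yawdoor -148.8 rel x 12.8 y -100.7 mm z 0.121  f [1.33 0.36 0.46] tz 0.03 q6 -0.58
t 20.65 yawdoor -138.9 rel x 12.3 y -100.8 mm z 0.121  f [ 0.72 -0.7   0.78] tz 0.06 q6 -0.79
t 21.07 yawdoor -128.8 rel x 12.0 y -101.0 mm z 0.121  f [0.98 1.34 1.08] tz 0.06 q6 -0.99
t 21.15 yawdoor -128.9 rel x 11.6 y -101.1 mm z 0.121  f [-0.95  0.32 -0.15] tz -0.01 q6 -0.99
```

```bash
python3 -m jog '[[[0,0,-2,-0.35,-0.04,0,0],[0,0,-2,-0.35,-0.04,0,0],[0,0,-2,-0.35,-0.04,0,0],[0,0,-2,-0.35,-0.04,0,0],[0,0,-2,-0.35,-0.04,0,0]]]' >/dev/null; python3 chk.py 5 &&
python3 -m jog '[[[0,0,-2,-0.35,-0.04,0,0],[0,0,-2,-0.35,-0.04,0,0],[0,0,-2,-0.35,-0.04,0,0],[0,0,-2,-0.35,-0.04,0,0],[0,0,-2,-0.35,-0.04,0,0]]]' >/dev/null; python3 chk.py 5 &&
python3 -m jog '[[[0,0,-2,-0.35,-0.04,0,0],[0,0,-2,-0.35,-0.04,0,0],[0,0,-2,-0.35,-0.04,0,0],[0,0,-1,-0.18,-0.02,0,0],[0,0,-1,-0.18,-0.02,0,0]]]' >/dev/null; python3 chk.py 5 &&
python3 -m jog '[[[0,0,-0.8,-0.14,-0.02,0,0],[0,0,-0.8,-0.14,-0.02,0,0],[0,0,-0.8,-0.14,-0.02,0,0]]]' >/dev/null; python3 chk.py 4 &&
python3 -m jog '[[[0,0,-0.8,-0.14,-0.02,0,0],[0,0,-0.8,-0.14,-0.02,0,0],[0,0,-0.8,-0.14,-0.02,0,0]]]' >/dev/null; python3 chk.py 4 &&
python3 -m jog '[[[0,0,-0.8,-0.14,-0.02,0,0],[0,0,-0.8,-0.14,-0.02,0,0],[0,0,-0.8,-0.14,-0.02,0,0]]]' >/dev/null; python3 chk.py 4
echo rc $?
```

```text
t 21.57 yawdoor -118.9 rel x 12.3 y -101.1 mm z 0.121  f [1.1  0.7  0.31] tz 0.05 q6 -1.19
t 21.98 yawdoor -108.9 rel x 12.5 y -101.3 mm z 0.121  f [0.97 0.03 0.76] tz 0.04 q6 -1.37
t 22.40 yawdoor -101.0 rel x 12.4 y -101.4 mm z 0.121  f [ 1.    1.12 -0.23] tz 0.02 q6 -1.52
t 22.65 yawdoor -98.5 rel x 12.4 y -101.5 mm z 0.121  f [ 0.62 -0.53 -0.03] tz 0.02 q6 -1.56
t 22.90 yawdoor -96.1 rel x 12.4 y -101.6 mm z 0.121  f [ 0.03  0.61 -0.78] tz 0.07 q6 -1.61
t 23.15 yawdoor -93.7 rel x 12.4 y -101.7 mm z 0.121  f [1.24 0.15 0.29] tz 0.04 q6 -1.65
rc 0
```

```bash
python3 -m jog '[[[0,0,-0.7,-0.12,-0.01,0,0],[0,0,-0.7,-0.12,-0.01,0,0],[0,0,-0.7,-0.12,-0.01,0,0]]]' >/dev/null; python3 chk.py 4 &&
python3 -m jog '[[[0,0,-0.7,-0.12,-0.01,0,0],[0,0,-0.7,-0.12,-0.01,0,0],[0,0,-0.7,-0.12,-0.01,0,0]]]' >/dev/null && python3 chk.py 4 &&
python3 -m jog '[[[0,0,-0.5,-0.09,-0.01,0,0],[0,0,-0.5,-0.09,-0.01,0,0]]]' >/dev/null && python3 chk.py 4 &&
python3 -m jog '[[[0,0,-0.5,-0.09,-0.01,0,0],[0,0,-0.5,-0.09,-0.01,0,0]]]' >/dev/null && python3 chk.py 4 &&
python3 -m jog '[[[0,0,-0.5,-0.09,-0.01,0,0],[0,0,-0.5,-0.09,-0.01,0,0]]]' >/dev/null && python3 chk.py 4 &&
python3 -m jog '[[[0,0,-0.5,-0.09,-0.01,0,0],[0,0,-0.5,-0.09,-0.01,0,0]]]' >/dev/null && python3 chk.py 4 &&
python3 -m jog '[[[0,0,-0.5,-0.09,-0.01,0,0],[0,0,-0.5,-0.09,-0.01,0,0]]]' >/dev/null && python3 chk.py 4 &&
python3 -m jog '[[[0,0,-0.5,-0.09,-0.01,0,0],[0,0,-0.5,-0.09,-0.01,0,0]]]' >/dev/null && python3 chk.py 4 &&
python3 -m jog '[[[0,0,-0.5,-0.09,-0.01,0,0],[0,0,-0.5,-0.09,-0.01,0,0]]]' >/dev/null && python3 chk.py 4
echo rc $?
```

```text
t 23.40 yawdoor -91.6 rel x 12.5 y -101.7 mm z 0.121  f [ 0.51 -0.64  0.2 ] tz 0.03 q6 -1.69
t 23.65 yawdoor -89.5 rel x 12.6 y -101.6 mm z 0.121  f [ 0.63 -0.68 -0.  ] tz 0.01 q6 -1.72
t 23.82 yawdoor -88.6 rel x 12.6 y -101.5 mm z 0.121  f [ 0.66 -0.57 -0.3 ] tz 0.03 q6 -1.74
t 23.98 yawdoor -87.6 rel x 12.6 y -101.4 mm z 0.121  f [ 1.01  0.07 -0.12] tz -0.02 q6 -1.76
t 24.15 yawdoor -86.5 rel x 12.5 y -101.4 mm z 0.121  f [ 1.71 -1.1   0.16] tz -0.06 q6 -1.77
t 24.32 yawdoor -85.6 rel x 12.5 y -101.4 mm z 0.121  f [ 0.58 -0.36  0.28] tz -0.04 q6 -1.79
t 24.48 yawdoor -84.6 rel x 12.5 y -101.4 mm z 0.121  f [ 0.93 -0.41  0.53] tz 0.03 q6 -1.81
t 24.65 yawdoor -83.6 rel x 12.4 y -101.4 mm z 0.121  f [ 0.29 -0.76  0.07] tz -0.01 q6 -1.83
t 24.82 yawdoor -82.6 rel x 12.4 y -101.4 mm z 0.121  f [ 0.71 -1.42  0.18] tz 0.03 q6 -1.84
rc 0
```

```bash
python3 -m jog '[[[0,0,-0.5,-0.09,-0.01,0,0],[0,0,-0.5,-0.09,-0.01,0,0]]]' >/dev/null && python3 chk.py 4 &&
python3 -m jog '[[[0,0,-0.5,-0.09,-0.01,0,0],[0,0,-0.5,-0.09,-0.01,0,0]]]' >/dev/null && python3 chk.py 4 &&
python3 -m jog '[[[0,0,-0.5,-0.09,-0.01,0,0],[0,0,-0.5,-0.09,-0.01,0,0]]]' >/dev/null && python3 chk.py 4 &&
python3 -m jog '[[[0,0,-0.5,-0.09,-0.01,0,0],[0,0,-0.5,-0.09,-0.01,0,0]]]' >/dev/null && python3 chk.py 4 &&
python3 -m jog '[[[0,0,-0.5,-0.09,-0.01,0,0],[0,0,-0.5,-0.09,-0.01,0,0]]]' >/dev/null && python3 chk.py 4 &&
python3 -m jog '[[[0,0,-0.5,-0.09,-0.01,0,0],[0,0,-0.5,-0.09,-0.01,0,0]]]' >/dev/null && python3 chk.py 4 &&
python3 -m jog '[[[0,0,-0.5,-0.09,-0.01,0,0],[0,0,-0.5,-0.09,-0.01,0,0]]]' >/dev/null && python3 chk.py 4 &&
python3 -m jog '[[[0,0,-0.5,-0.09,-0.01,0,0],[0,0,-0.5,-0.09,-0.01,0,0]]]' >/dev/null && python3 chk.py 4
echo rc $?
```

```text
t 24.98 yawdoor -81.5 rel x 13.3 y -101.3 mm z 0.121  f [10.12 -0.27 -5.42] tz -0.02 q6 -1.86
rc 1
```

Stop reached: 10 N, and the tool stands off its command. I'm holding briefly, then backing off and looking.

```bash
python3 -m jog '[[[0,0,0,0,0,0,0],[0,0,0,0,0,0,0],[0,0,0,0,0,0,0],[0,0,0,0,0,0,0]]]' >/dev/null; python3 chk.py
python3 -m jog '[[[0,0,0,0.3,0,0,0],[0,0,0,0.8,0,0,0],[0,0,0,1.5,0,0,0],[0,0,0,1.5,0,0,0],[0,0,0,0,0,0,0]]]' >/dev/null; python3 chk.py
python3 -m jog '[[[0,0,0,0,0,-3,0],[0,0,0,0,0,-4,0],[0,0,0,0.5,0,-4,0],[0,0,0,0,0,-3,0],[0,0,0,0,0,0,0]]]' >/dev/null; python3 chk.py
python3 - <<'E'
from h import *
np.set_printoptions(precision=4,suppress=True)
I=[]
for n in("wrist","scene"):
    p=robot.read_camera(n);I.append(p)
    for l,z in(("door_hinge",.157),("door_edge",.131)):
        for r in robot.pinpoint(p,l)[:4]:
            X=atz(p,r["point"],z)
            if .45<X[0]<.65 and -.1<X[1]<.12:print(n,l,np.array(r["point"]),round(r["confidence"],2),X)
save({"img":np.hstack([cv2.resize(I[0]["img"],(400,300)),cv2.resize(I[1]["img"][130:265,250:430],(400,300),interpolation=3)])},"end.png")
E
```

```text
t 25.32 yawdoor -81.6 rel x 13.4 y -101.4 mm z 0.121  f [ 6.59 -0.38 -3.95] tz -0.08 q6 -1.86
t 25.73 yawdoor -81.6 rel x 55.6 y -101.1 mm z 0.121  f [ 0.09 -0.27  0.16] tz -0.01 q6 -1.88
t 26.15 yawdoor -81.6 rel x 54.9 y -102.3 mm z 0.270  f [-0.56  0.24 -1.05] tz 0.01 q6 -1.88
wrist door_hinge [382.8 258.7] 0.86 [0.57   0.0762 0.157 ]
wrist door_hinge [309.5 221.5] 0.23 [ 0.5422 -0.0022  0.157 ]
scene door_hinge [319.1 190.6] 0.48 [0.5664 0.0809 0.157 ]
scene door_edge [301.2 227.1] 0.48 [ 0.5953 -0.0448  0.131 ]
```

View pics/end.png

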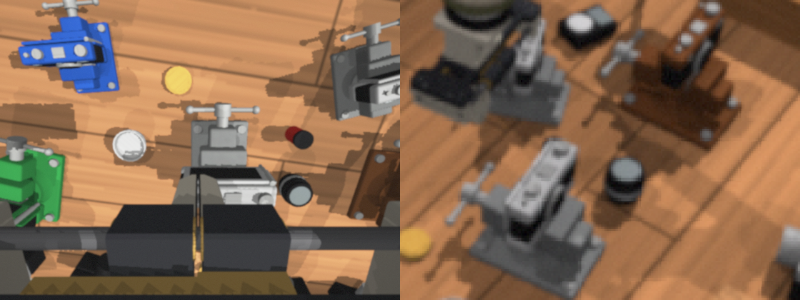

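The door looks shut in the scene crop, with no plate sticking out beside the body at (540,190), but the fingers hide it in the wrist view. I'll take one clear look from above.

```bash
python3 -m jog '[[[0,0,0,-3.5,0,0,0],[0,0,0,-3.5,0,0,0],[0,0,0,-3.5,0,0,0],[0,0,0,-3.5,0,0,0],[0,0,0,0,0,0,0]]]' >/dev/null; python3 chk.py
python3 - <<'E'
from h import *
np.set_printoptions(precision=4,suppress=True)
p=robot.read_camera("wrist")
H={}
for l,z in(("door_hinge",.157),("door_edge",.131),("camera",.082),("vise",0)):
    for r in robot.pinpoint(p,l)[:4]:
        X=atz(p,r["point"],z)
        if .45<X[0]<.68 and -.1<X[1]<.12:print(l,np.array(r["point"]),round(r["confidence"],2),X)
u,v=map(int,proj(p,[.575,.012,.157]));print(u,v)
c=p["img"][max(v-110,0):v+110,max(u-150,0):u+150]
save({"img":cv2.resize(c,None,fx=2.6,fy=2.6,interpolation=3)},"end2.png")
E
```

```text
t 26.87 yawdoor -81.6 rel x -84.2 y -100.7 mm z 0.254  f [-0.21 -0.93  1.12] tz -0.03 q6 -1.82
door_hinge [400.7 112.1] 0.74 [0.5691 0.0739 0.157 ]
door_edge [250.6 112.8] 0.87 [ 0.5877 -0.0481  0.131 ]
door_edge [422.8 174.3] 0.3 [0.6187 0.1189 0.131 ]
324 107
```

View pics/end2.png

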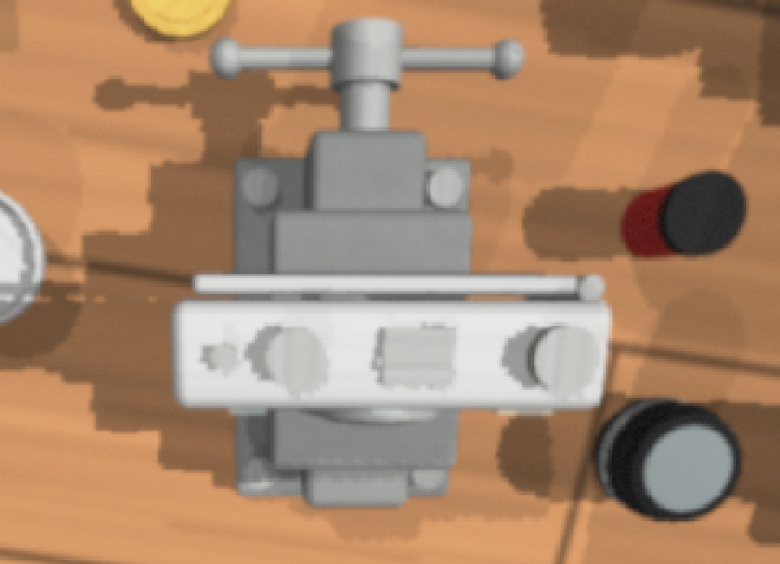

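In this view the door plate (195–575 at row 284) lies parallel to the body's back edge (row 303), with the same gap at both ends. It is shut and the arm is clear.

```bash
python3 -c "
from plant import robot
print(robot.close_job(), robot.read_state()['t'])"
```

```text
the job is handed in; nothing more can be done
the job is handed in; nothing more can be done
```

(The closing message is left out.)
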